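Dock the mini chopper and hold its lid at pulse

TASK

The mini chopper's base stands askew on its docking tray: first push it, upright, until its square foot lies flush against both the rear and the right stop. Then set the loose lid into the cup with its two lugs through the two gaps of the collar until it is fully down, and twist it clockwise (seen from above) to the pulse position: halfway, the grip bar running diagonally over the square foot, well short of the lock click. It springs back when let go, so keep hold of the lid and finish while holding it there, with the base still flush against both stops; leave the other things alone.

Things in the scene. Friction and masses are not known exactly. Their poses are not given: they have to be found in the camera images.
- dock: Docking tray, fixed: aluminium plate 260 x 260 x 6 mm (top 6 mm above the worktop) with two straight steel stops 12 mm thick rising to 24 mm. Origin: centre of the plate's underside, z up. The rear stop lies along y, inner face at x = +110 mm; the right stop lies along x, inner face at y = -110 mm. The tray may be turned a little.
- base: Chopper base, loose on the tray, 0.7 to 0.95 kg: white square foot 130 x 130 x 40 mm under a low steel cup (outside 100 to 104 mm), 72 mm tall in all. Origin: centre of the underside, z up; its +x side goes to the rear stop, its -y side to the right stop. Flush, its origin is at x = +45, y = -45 mm in the tray's frame, turned as the tray.
- base_collar (a point): Centre of the cup's mouth, 72 mm above the base's underside; axes as the base. Collar flange 6.5 mm thick with a round hole of 72 mm and two gaps for the lugs, at the base's +x and -x, about 22 mm wide, reaching out to 43 mm from the axis. Three raised marks outside the cup: entry (0), pulse (45) and lock (about 90 degrees clockwise).
- lid: Loose black lid, 0.1 to 0.17 kg, 94 mm across, 49 mm tall, upright on the worktop. Origin: centre of the underside, z up. Plug 65 mm across, 14 mm tall, with two lugs at its foot along +x and -x, 14 mm wide, 5 mm tall, out to 39.5 mm from the axis; above it a disc 94 mm across, 14 to 20 mm high, and the bar grip. Same when turned half a turn.
- lid_grip (a point): Middle of the lid's bar grip, 42 mm above the lid's origin, axes as the lid. The bar runs along x (as the lugs): 62 mm long, 14 mm thick in y, from 20 to 49 mm above the lid's underside. The lid enters with the bar along the base's x; fully down, its origin is 58 mm above the base's and it turns clockwise, the lugs under the flange with 2.5 mm upward play.
- twist (a joint): Sprung drive disc in the cup, rad: 0 at rest, grows clockwise seen from above as the lugs push its two dogs. They meet after 0.10 to 0.15 rad of lid twist: lid twist = value + about 0.13. Return spring 0.09 to 0.14 Nm. Pulse (halfway): lid twist 45 degrees, value about 0.66. The lugs meet the click ball from about 1.05; locked near 1.5.
- salt_shaker: Salt shaker, a bystander, 44 mm across, 90 mm tall, origin centre of underside.
- teaspoon: Teaspoon lying on the worktop, a bystander, 130 mm long, origin at its middle.
- kitchen_timer: Round kitchen timer, a bystander, 66 mm, origin centre of underside.
Things that resemble listed ones, but are neither listed nor needed, are in the scene too. What is shaped like the lid but brown or yellow is not meant.

How it is judged:
On the way, in this order (a step that is already met when the one before it is completed fails the run):
1. the base is flush against both stops, the lid not yet on it (x of base in the frame of dock above 0.0415 m and y of base in the frame of dock below -0.0415 m and angle between the x axis of base and the x axis of dock, either way round below 0.05 rad and horizontal distance between lid and base above 0.08 m), for 0.2 s.
2. the lid is fully down in the collar, not yet turned (horizontal distance between lid and base below 0.006 m and z of lid in the frame of base between 0.054 and 0.0605 m and value of joint twist below 0.2 rad and angle between the x axis of lid and the x axis of base, either way round below 0.4 rad), for 0.1 s.
At the end, for the whole second after the job is handed in: Fingers hold the lid (over 1 N); lid fully down (origin 54 to 61.5 mm above the base's, within 6 mm of its axis), still, twisted 45 degrees give or take 11 (drive disc 0.47 to 0.90 rad); base upright and flush against both stops (within 5 mm and 0.07 rad) (value of joint twist between 0.47 and 0.9 rad and velocity of joint twist between -0.1 and 0.1 rad/s and angle between the x axis of lid and the x axis of base, either way round between 0.58 and 0.99 rad and horizontal distance between lid and base below 0.006 m and z of lid in the frame of base between 0.054 and 0.0615 m and x of base in the frame of dock above 0.04 m and y of base in the frame of dock below -0.04 m and angle between the x axis of base and the x axis of dock, either way round below 0.07 rad and angle between base's own z axis and vertical below 0.05 rad and contact force between the fingers and lid above 1 N); the arm keeps its last pose, push and grip.
It fails at once if the lid was twisted on into the lock click (value of joint twist above 1.15 rad).
It fails at once if the base was tipped (angle between base's own z axis and vertical above 0.2 rad).
It fails at once if a bystander was disturbed (distance of any of salt_shaker, teaspoon, kitchen_timer from where it was at the start of the episode above 0.03 m).
It also fails if it takes over 72 s, if anything falls off the work surface, if the arm or the gripper's body presses on something with over 40 N, if the wrist force passes 120 N, or if a joint passes its speed limit or range.

ROBOT

A 6-joint arm with a two-finger parallel gripper is mounted at the origin on a cart in front of the work surface, level with it; the furniture and walls round the work are solid. World frame = base frame: x ahead of the robot, y to its left, z up, the work surface at z = 0. Lengths are in m, angles in rad, forces in N, time in s.
With the tool pointing down it reaches from about 0.2 to 0.875 m from the base axis. Payload 3.4 kg.
Tool frame: the origin (TCP) lies on the centre line of the jaws, within the pads' length; the fingertips stand 8 mm ahead of it and the grasp point (between the pads) lies 11 mm behind it; z points along the fingers, x is the direction in which the jaws open and shut, and the axes are right-handed (so a half turn about z gives the same grasp; the last joint's range is limited). The gripper opens to 94 mm and grips with 3 to 60 N. Pads are 16 mm wide; open, the fingers measure 119 mm over their backs; the gripper's body (75 mm by 177 mm) begins 78 mm behind the grasp point.
Start: joints at [1.039, 0.276, 1.505, -0, 1.361, -0.121], TCP at [0.23, 0.527, 0.213] pointing down, gripper open.
Joint ranges: [-2.89, 2.89], [-0.75, 2.08], [0.22, 2.7], [-1.18, 4.32], [0.11, 2.71], [-2.7, 2.7]. Speed limits (rad/s): [2.57, 2.57, 3.14, 3.14, 3.14, 3.14].

INTERFACE

Orientations are given as a rotation vector (axis times angle).
In Python, from station import bot gives the robot as it stands.
- The arm moves only by the tool move_arm, never from a script. Its argument "increments" is a list of rows, each a list of 5 numbers: the shift along the tool's x, y, z in cm, then the turn about the tool's z in degrees, then the opening, from 0 (shut) to 1 (fully open). In form: [[tx, ty, tz, yaw, gripper], ...]. A call has 1 to 12 rows; each row shifts and turns the commanded pose from where the row before left it, along the tool's axes as they then stand; what a row does not reach is not made up. A row lasts 1/12 s, in which the tool goes at most 41.7 mm and 7.16 degrees, less where a joint would pass 70% of its speed; a pose out of reach is approached as far as the arm can. A call is refused whole if a number of a shift passes 4.17 or a number of a turn 7.16, either way. A call with a gripper value outside its range is refused whole. The fingers move at their own pace and stop on an object; "grip_force" is the grip in N (left out, the last holds). Time passes only in rows, so rows that do not move let the fingers close. It gives the time, the measured TCP pose, the force and the opening at its end, in the units of the state.
- bot.get_obs(): the state, without advancing time (a new reading comes with each control period).
- bot.read_camera(name): name is "side" or "top" or "wrist"; returns a dict with "frame" (384x512x3 uint8, blue, green, red), "intrinsics" (3x3 intrinsics, pixels), "pose" (4x4, takes a point from camera to world coordinates). Camera axes: x right, y up, looking along -z (the intrinsics and any distortion apply to the point x, -y, -z); pixel columns grow to the right and rows downward; lengths in m; the calibration is good to about 2 mm. A picture is of the moment at which its call begins. There is no depth.
- bot.hand_in(): hands the job in, once; it reports no verdict.
The state is a dict: "time": time; "q": joint angles; "qd": joint speeds; "tau": joint torques, N m; "tcp_pos": TCP position; "ee_rot": TCP orientation; "contact_force": force on the tool from outside, world axes, zero at the start; "ft_torque": the same for the moment, N m; "width": finger opening in m.
Only numpy, scipy, OpenCV 4.12 (cv2) and the standard library are available. Lean on these libraries where they do the work, as an engineer would, in place of code of your own. Each camera call takes 0.05 s, during which the arm holds its last target. There are 200 camera calls.

## Working session

There is one attempt and no reset: what is moved stays moved. The work goes in short steps, Python scripts to look and compute and a tool call to move; the robot and the scene stay as the last step left them, time stands still between calls to the robot, and variables do not carry over. Pictures are saved under pics/ and viewed, about 8 in all and at most 12, crops included, and the job is handed in when it is done.

Besides the shell and the picture viewer there is one more tool, called after "Request:" as a command line: name --pt "numbers of a row" for each row, then --argument value for the rest. move_arm: Moves the arm, as the interface text tells. Its arguments: {"type":"object","properties":{"increments":{"type":"array","items":{"type":"array","items":{"type":"number"}}},"grip_force":{"type":"number"}},"required":["increments"]}

```bash
mkdir -p pics; ls; cat > h.py <<'E'
import numpy as np, cv2
from station import bot
def cam(n):
    c=bot.read_camera(n); return c['frame'].copy(),np.array(c['intrinsics']),np.array(c['pose']),c
def ray(uv,K,P,z):
    uv=np.atleast_2d(np.float64(uv)); d=np.c_[(uv[:,0]-K[0,2])/K[0,0],-(uv[:,1]-K[1,2])/K[1,1],-np.ones(len(uv))]@P[:3,:3].T
    o=P[:3,3]; return o+d*((z-o[2])/d[:,2])[:,None]
def proj(X,K,P):
    p=(np.atleast_2d(X)-P[:3,3])@P[:3,:3]; return np.c_[K[0,0]*p[:,0]/-p[:,2]+K[0,2],K[1,1]*-p[:,1]/-p[:,2]+K[1,2]]
E
python3 - <<'E'
from h import *
np.set_printoptions(precision=4,suppress=True)
o=bot.get_obs(); print(o)
for n in('top','side'):
    f,K,P,c=cam(n); print(n,[k for k in c],K,P); cv2.imwrite(f'pics/{n}0.png',cv2.resize(f,(800,600),interpolation=cv2.INTER_CUBIC)); cv2.imwrite(f'{n}0.png',f)
E
```

```text
pics
{'time': 0.0, 'q': array([ 1.039 ,  0.2765,  1.5061, -0.    ,  1.3607, -0.121 ]), 'qd': array([-0.0008, -0.0005,  0.0005,  0.0007, -0.0002,  0.0001]), 'tau': array([  0.0024, -40.4567, -23.7228,   0.0702,   0.0342,  -0.0001]), 'tcp_pos': array([0.2294, 0.5267, 0.2127]), 'ee_rot': array([ 2.6271,  1.7212, -0.0024]), 'contact_force': array([ 0.9162, -0.0754,  0.334 ]), 'ft_torque': array([-0.0561, -0.0118,  0.0573]), 'width': 0.0941618743198111}
top ['frame', 'intrinsics', 'pose'] [[370.0948   0.     251.5322]
 [  0.     370.0948 194.1917]
 [  0.       0.       1.    ]] [[-0.0069  0.9896 -0.1434  0.4043]
 [-0.9996 -0.0105 -0.0246 -0.1027]
 [-0.0259  0.1432  0.9894  0.9399]
 [ 0.      0.      0.      1.    ]]
side ['frame', 'intrinsics', 'pose'] [[419.3681   0.     252.6445]
 [  0.     419.3681 190.8875]
 [  0.       0.       1.    ]] [[ 0.9395  0.2169 -0.2653  0.245 ]
 [-0.3424  0.6269 -0.6998 -0.8362]
 [ 0.0145  0.7483  0.6632  0.7893]
 [ 0.      0.      0.      1.    ]]
```

View pics/top0.png

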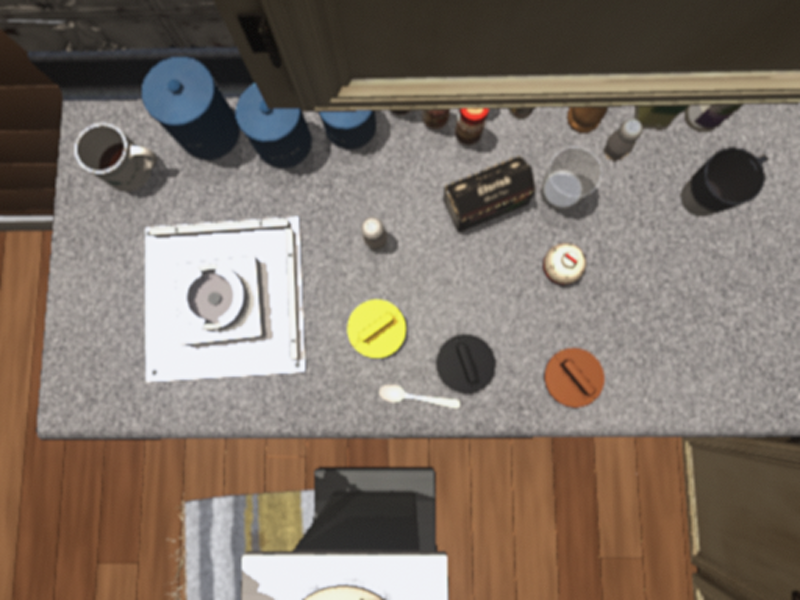

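View pics/side0.png

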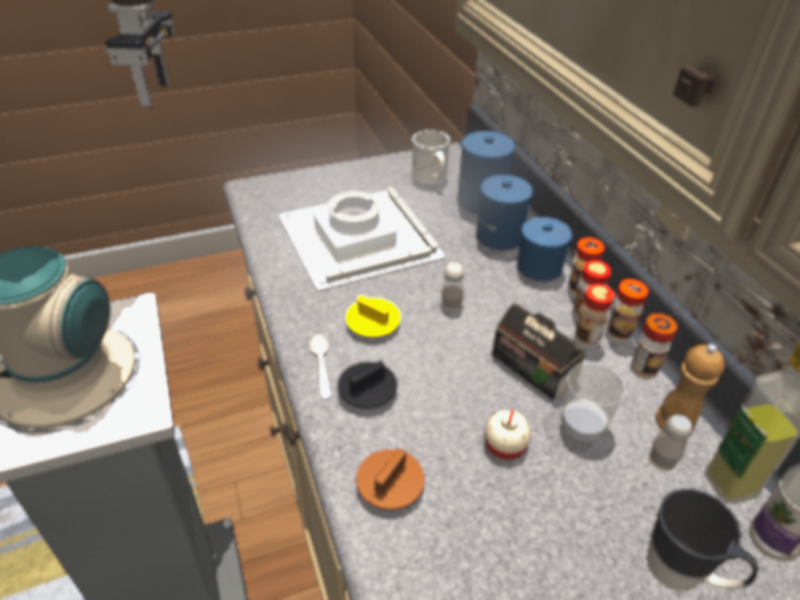

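Top view: the tray is at about (145–304, 217–381), with the rear stop at the top and the right stop on the right. The foot is at about (183–263, 256–344), the black lid at (466, 363), the spoon at (420, 396) and the shaker at (373, 233). The timer is at (565, 263) and the robot is below. The side view agrees with this.

```bash
python3 - <<'E'
from h import *
np.set_printoptions(precision=4,suppress=True)
f,K,P,c=cam('top')
s=1.5625
hsv=cv2.cvtColor(f,cv2.COLOR_BGR2HSV)
w=((hsv[...,2]>205)&(hsv[...,1]<40)).astype(np.uint8); w[:, 210:]=0; w[:130]=0;w[250:]=0
w=cv2.morphologyEx(w,cv2.MORPH_CLOSE,np.ones((7,7)))
cs,_=cv2.findContours(w,0,2); m=max(cs,key=cv2.contourArea)
X=ray(m[:,0],K,P,0.006)
r=cv2.minAreaRect((X[:,:2]*1000).astype(np.float32)); print('dock',r,cv2.boxPoints(r))
b=(hsv[...,2]<75).astype(np.uint8); b[:,:270]=0;b[:,325:]=0;b[:205]=0;b[258:]=0
cs,_=cv2.findContours(b,0,2); m=max(cs,key=cv2.contourArea)
X=ray(m[:,0],K,P,0.02)
print('lid',cv2.minEnclosingCircle((X[:,:2]*1000).astype(np.float32)),cv2.contourArea(m))
for n,u,z in[('salt',(373,245),0),('timer',(565,265),.0),('spoonL',(382,393),0),('spoonR',(460,404),0),('yel',(377,330),.02),('brown',(575,378),.02),('footc',(223,300),.04),('barA',(459,346),.049),('barB',(476,383),.049)]: print(n,ray(np.array(u)/s,K,P,z))
crop=f[130:250,80:205]; a=cv2.resize(crop,None,fx=4.8,fy=4.8,interpolation=cv2.INTER_CUBIC)
a=np.clip((a.astype(float)-120)*1.9,0,255).astype(np.uint8)
lc=f[205:260,270:325]; l=cv2.resize(lc,(190,190),interpolation=cv2.INTER_CUBIC).astype(float)*2.5
a[:190,-190:]=np.clip(l,0,255)
cv2.imwrite('pics/c1.png',a);print(a.shape)
E
```

```text
dock ((553.309814453125, 200.92501831054688), (260.18756103515625, 258.21533203125), 3.1851470470428467) [[416.2434 322.6049]
 [430.5906  64.7884]
 [690.3762  79.2451]
 [676.0291 337.0616]]
lid ((440.4905090332031, -193.04074096679688), 45.72849655151367) 1008.5
salt [[ 0.6394 -0.0465  0.    ]]
timer [[ 0.6014 -0.3628  0.    ]]
spoonL [[ 0.3952 -0.0605  0.    ]]
spoonR [[ 0.377  -0.1852  0.    ]]
yel [[ 0.495  -0.0538  0.02  ]]
brown [[ 0.4166 -0.364   0.02  ]]
footc [[0.5431 0.1895 0.04  ]]
barA [[ 0.4663 -0.1814  0.049 ]]
barB [[ 0.4098 -0.2059  0.049 ]]
(576, 600, 3)
```

View pics/c1.png

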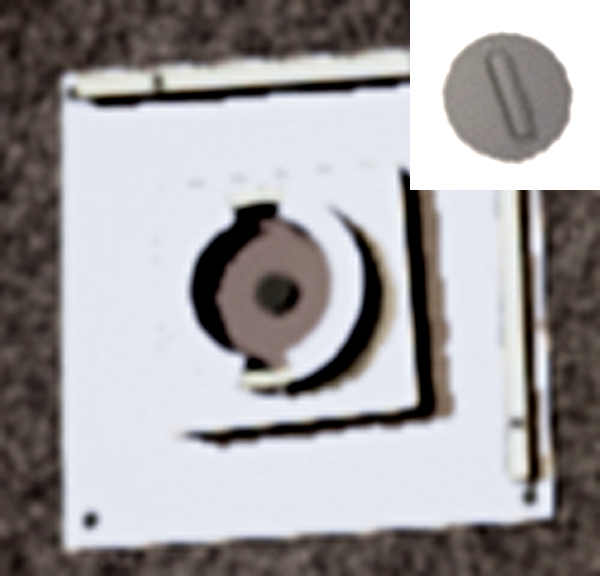

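```bash
python3 - <<'E'
from h import *
np.set_printoptions(precision=4,suppress=True)
f=cv2.imread('top0.png'); _,K,P,_=cam('top')
q=lambda *p: np.array(p)/4.8+np.array([80,130])-0.4
c=ray(q((403,168),(421,405),(180,432)),K,P,.046)[:,:2]; print('foot',c,np.linalg.norm(np.diff(c,axis=0),axis=1))
e=c[0]-c[1]; a=np.arctan2(e[1],e[0]); g=c[2]-c[1]; a2=np.arctan2(-g[0],g[1]); print('yaw',np.degrees([a,a2]))
h=ray(q((255,200),(268,380)),K,P,.078)[:,:2]; print('gaps',h,h.mean(0),np.degrees(np.arctan2(*(h[0]-h[1])[::-1])))
t=np.radians(3.18); R=np.array([[np.cos(t),-np.sin(t)],[np.sin(t),np.cos(t)]]); D=np.array([.5533,.2009])
print('goal',D+R@[.045,-.045]); print('foot in dock',(c-D)@R,(h-D)@R)
print('stop right inner top edge y', (ray(q((507,190),(513,480)),K,P,.024)[:,:2]-D)@R,'rear',(ray(q((100,97),(400,84)),K,P,.024)[:,:2]-D)@R)
print('ring of dock holes')
E
```

```text
foot [[0.6105 0.1378]
 [0.4873 0.1253]
 [0.4747 0.2482]] [0.1238 0.1236]
yaw [5.8256 5.8649]
gaps [[0.5877 0.2031]
 [0.4974 0.1931]] [0.5426 0.1981] 6.322591028099376
goal [0.6007 0.1585]
foot in dock [[ 0.0536 -0.0662]
 [-0.0701 -0.0719]
 [-0.0758  0.0516]] [[ 0.0345  0.0003]
 [-0.0563 -0.0047]]
stop right inner top edge y [[ 0.0433 -0.1154]
 [-0.1096 -0.1129]] rear [[ 0.1091  0.1015]
 [ 0.105  -0.0602]]
ring of dock holes
```

Request:
move_arm --pt "0 0 0 -6.7 1" --pt "0 0 0 -6.7 1" --pt "0 0 0 -6.7 1" --pt "0 0 0 -6.6 1" --pt "-3 1.7 0 0 1" --pt "-3 1.7 0 0 1" --pt "-3 1.7 0 0 1" --pt "-3 1.7 0 0 1" --pt "-3 1.7 0 0 1" --pt "-3 1.7 0 0 1" --pt "-3 1.7 0 0 1" --pt "-3 1.7 0 0 1"

```text
time: 1.2
tcp_pos: [0.3791, 0.2935, 0.2135]
ee_rot: [2.159, 2.282, 0.0]
contact_force: [0.4, 0.5, -0.0]
width: 0.094
```

Request:
move_arm --pt "-2.8 1.6 1.5 0 1" --pt "-2.8 1.6 1.5 0 1" --pt "-2.8 1.6 1.5 0 1" --pt "-2.6 1.6 1.5 0 1" --pt "0 0 1 0 1" --pt "0 0 0 0 1" --pt "0 0 0 0 1"

```text
time: 1.78
tcp_pos: [0.4479, 0.189, 0.143]
ee_rot: [-2.159, -2.28, 0.002]
contact_force: [0.7, -0.3, -0.2]
width: 0.0935
```

Request:
move_arm --pt "0 0 3 0 1" --pt "0 0 3 0 1" --pt "0 0 2.5 0 1" --pt "0 0 2 0 1" --pt "0 0 1.2 0 1" --pt "0 0 0.2 0 1" --pt "0 0 0 0 1"

```text
time: 2.37
tcp_pos: [0.4482, 0.19, 0.0247]
ee_rot: [-2.157, -2.284, 0.0]
contact_force: [1.3, -0.5, 0.6]
width: 0.0937
```

```bash
python3 - <<'E'
from h import *
f,K,P,c=cam('top'); f2=cam('side')[0]
a=cv2.resize(f[120:260,70:250],(720,560),interpolation=cv2.INTER_CUBIC)[:,:400+0] if 0 else cv2.resize(f[130:250,80:220],(400,343),interpolation=cv2.INTER_CUBIC)
b=cv2.resize(f2[80:200,150:290],(400,343),interpolation=cv2.INTER_CUBIC)
cv2.imwrite('pics/d1.png',np.hstack([a,b]))
E
```

```text
(no output)
```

View pics/d1.png

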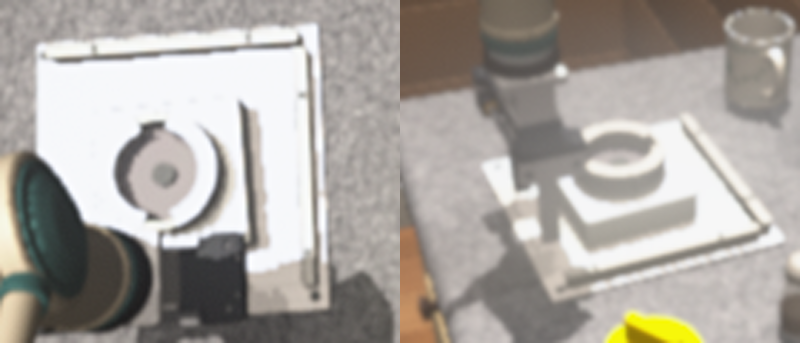

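The fingers stand in front of the foot's front face, clear of it. I'll push towards the rear stop.

Request:
move_arm --pt "0 0.8 0 0 1" --pt "0 0.6 0 0 1" --pt "0 0.5 0 0 1" --pt "0 0.5 0 0 1" --pt "0 0.5 0 0 1" --pt "0 0.5 0 0 1" --pt "0 0.5 0 0 1" --pt "0 0.5 0 0 1" --pt "0 0.5 0 0 1" --pt "0 0.5 0 0 1" --pt "0 0.5 0 0 1" --pt "0 0.5 0 0 1"

```text
time: 3.47
tcp_pos: [0.5095, 0.1917, 0.0242]
ee_rot: [-2.157, -2.278, 0.009]
contact_force: [-7.8, -0.1, 4.6]
width: 0.0939
```

Request:
move_arm --pt "0 0.4 0 0 1" --pt "0 0.3 0 0 1" --pt "0 0.3 0 0 1" --pt "0 0.2 0 0 1"

```text
time: 3.8
tcp_pos: [0.5218, 0.1924, 0.0241]
ee_rot: [-2.157, -2.278, 0.008]
contact_force: [-6.1, -0.4, 4.6]
width: 0.0938
```

Request:
move_arm --pt "0 0.15 0 0 1" --pt "0 0.15 0 0 1" --pt "0 0.15 0 0 1"

```text
time: 4.05
tcp_pos: [0.5255, 0.1925, 0.0241]
ee_rot: [-2.157, -2.278, 0.01]
contact_force: [-8.9, 0.1, 7.4]
width: 0.094
```

Request:
move_arm --pt "0 0.15 0 0 1" --pt "0 0.15 0 0 1"

```text
time: 4.22
tcp_pos: [0.5254, 0.1925, 0.0239]
ee_rot: [-2.154, -2.275, 0.017]
contact_force: [-13.1, 0.6, 9.8]
width: 0.0938
```

Request:
move_arm --pt "0 -0.5 0 0 1" --pt "0 -1.5 0 0 1" --pt "0 0 -2 0 1" --pt "0 0 -3.5 0 1" --pt "0 0 -3.5 0 1" --pt "0 0 -3 7 1" --pt "0 0 0 7 1" --pt "0 0 0 7 1" --pt "0 0 0 7 1" --pt "0 0 0 7 1" --pt "0 0 0 7 1" --pt "0 0 0 7 1"

```text
time: 5.22
tcp_pos: [0.5132, 0.1921, 0.1448]
ee_rot: [2.915, 1.171, 0.003]
contact_force: [-1.0, 0.1, -1.0]
width: 0.0937
```

Request:
move_arm --pt "0 0 0 7 1" --pt "0 0 0 7 1" --pt "0 0 0 7 1" --pt "0 0 0 7 1" --pt "0 0 0 7 1" --pt "0 0 0 6 1" --pt "1 -1 0 0 1" --pt "2 -2.5 0 0 1" --pt "2 -2.5 0 0 1" --pt "2 -2.5 0 0 1" --pt "1 -1.5 0 0 1" --pt "0 0 0 0 1"

```text
time: 6.22
tcp_pos: [0.5895, 0.2997, 0.144]
ee_rot: [-3.138, -0.089, -0.005]
contact_force: [-0.2, -0.2, -0.7]
width: 0.0941
```

```bash
cat > st.py <<'E'
from h import *
from scipy.spatial.transform import Rotation as Ro
t=np.radians(3.18); R=np.array([[np.cos(t),-np.sin(t)],[np.sin(t),np.cos(t)]]); D=np.array([.5533,.2009])
o=bot.get_obs(); p=np.array(o['tcp_pos']); M=Ro.from_rotvec(o['ee_rot']).as_matrix()
np.set_printoptions(precision=4,suppress=True)
print('t',o['time'],'tcp',p,'dock',(p[:2]-D)@R,'psi',np.degrees(np.arctan2(M[1,0],M[0,0])),'tilt',M[:,2],'F',o['contact_force'],'T',o['ft_torque'],'w',o['width'],'q6',o['q'][5])
def need(x,y,z): print('need tool cm',100*(M.T@(np.array([x,y,z])-p)))
E
python3 -c "
from st import *
need(.5861,.2949,.024)"
```

```text
t 6.2167 tcp [0.5895 0.2997 0.144 ] dock [0.0417 0.0966] psi 3.2459485827988 tilt [ 0.0033  0.0024 -1.    ] F [-0.2241 -0.1767 -0.7435] T [-0.0551  0.0129  0.0374] w 0.09405329991030736 q6 0.3076208349625419
need tool cm [-0.4131  0.4871 11.9999]
```

Request:
move_arm --pt "-0.4 0 3 0 1" --pt "0 0 3 0 1" --pt "0 0 2.5 0 1" --pt "0 0 2 0 1" --pt "0 0 1.2 0 1" --pt "0 0 0.3 0 1" --pt "0 0.5 0 0 1" --pt "0 0.6 0 0 1" --pt "0 0.6 0 0 1" --pt "0 0.6 0 0 1" --pt "0 0.5 0 0 1"

```text
time: 7.13
tcp_pos: [0.5849, 0.2692, 0.026]
ee_rot: [-3.137, -0.084, -0.004]
contact_force: [-1.0, 6.2, 2.7]
width: 0.094
```

Request:
move_arm --pt "0 0.5 0 0 1" --pt "0 0.5 0 0 1" --pt "0 0.5 0 0 1" --pt "0 0.5 0 0 1" --pt "0 0.5 0 0 1" --pt "0 0.4 0 0 1" --pt "0 0.3 0 0 1"

```text
time: 7.72
tcp_pos: [0.5867, 0.2379, 0.026]
ee_rot: [-3.137, -0.085, -0.005]
contact_force: [-0.9, 5.9, 3.3]
width: 0.0941
```

Request:
move_arm --pt "0 0.25 0 0 1" --pt "0 0.25 0 0 1" --pt "0 0.2 0 0 1"

```text
time: 7.97
tcp_pos: [0.587, 0.2326, 0.0261]
ee_rot: [-3.134, -0.084, -0.005]
contact_force: [-1.6, 12.9, 1.8]
width: 0.0937
```

Request:
move_arm --pt "0 0.15 0 0 1" --pt "0 0.15 0 0 1" --pt "0 0.15 0 0 1"

```text
time: 8.22
tcp_pos: [0.5869, 0.2325, 0.0262]
ee_rot: [-3.127, -0.083, -0.005]
contact_force: [-3.5, 24.1, 1.2]
width: 0.094
```

Request:
move_arm --pt "0 0.1 0 0 1" --pt "0 0.1 0 0 1" --pt "0 0 0 0 1"

```text
time: 8.47
tcp_pos: [0.5868, 0.2324, 0.0263]
ee_rot: [-3.124, -0.084, -0.005]
contact_force: [-2.1, 24.6, 1.8]
width: 0.0938
```

Request:
move_arm --pt "0 -0.5 0 0 1" --pt "0 -1.5 0 0 1" --pt "0 -0.5 -1 0 1" --pt "0 0 -3.5 0 1" --pt "0 0 -3.5 0 1" --pt "0 -3 -3.5 0 1" --pt "0 -4 -3 0 1" --pt "0 -4 0 0 1" --pt "0 -4 0 0 1"

```text
time: 9.22
tcp_pos: [0.5789, 0.389, 0.1654]
ee_rot: [-3.139, -0.084, -0.009]
contact_force: [0.0, -0.5, -0.5]
width: 0.094
```

```bash
python3 - <<'E'
from st import *
f,K,P,c=cam('top'); f2=cam('side')[0]
a=cv2.resize(f[130:250,80:220],(560,480),interpolation=cv2.INTER_CUBIC)
a=np.clip((a.astype(float)-120)*1.9,0,255).astype(np.uint8)
b=cv2.resize(f2[110:190,170:290],(560,373),interpolation=cv2.INTER_CUBIC)[:,100:340]
b=np.vstack([b,np.zeros((107,240,3),np.uint8)])
cv2.imwrite('pics/e1.png',np.hstack([a,b]))
E
```

```text
t 9.2167 tcp [0.5789 0.389  0.1654] dock [0.036  0.1864] psi 3.048776194087854 tilt [ 0.006   0.0019 -1.    ] F [ 0.0326 -0.5324 -0.4583] T [-0.0857  0.1101  0.0254] w 0.09403793416138373 q6 0.4395552154188022
```

View pics/e1.png

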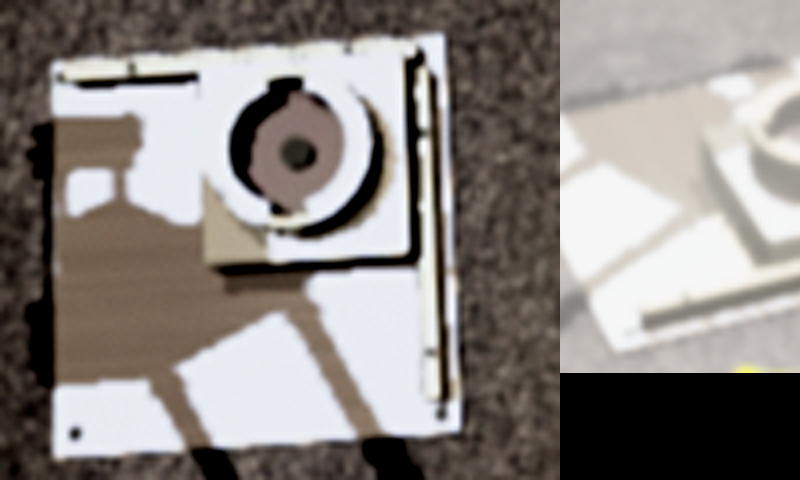

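The foot sits in the rear-right corner: its right edge runs along the right stop (column about 410) and its top hides the middle of the rear stop. The gaps lie at (286, 82) and (285, 212).

```bash
python3 - <<'E'
from st import *
f,K,P,c=cam('top')
q=lambda *p: np.array(p)/4.0+np.array([80,130])-0.4
c=ray(q((400,60),(411,258),(213,268)),K,P,.046)[:,:2]
for i in range(2): print('edge',c[i],c[i+1],np.degrees(np.arctan2(*(c[i]-c[i+1])[::-1])))
print('foot dock',(c-D)@R)
g=ray(q((287,82),(285,214)),K,P,.078)[:,:2]; print('gaps',g.mean(0),(g.mean(0)-D)@R, np.linalg.norm(g[0]-g[1]),np.degrees(np.arctan2(*(g[0]-g[1])[::-1])))
# contact-derived centre
dirx=R[:,0]; diry=R[:,1]
print('nominal',D+R@[.045,-.045])
# from tcp: x push end (.5255,.1925): face dock x +8 ; y push end (.5869,.2325)
x=((np.array([.5255,.1925])-D)@R)[0]+.008+.065; y=((np.array([.5869,.2325])-D)@R)[1]-.008-.065
print('contact',x,y,D+R@[x,y])
need(.44,-.193,.165)
E
```

```text
t 9.3167 tcp [0.5768 0.3934 0.1624] dock [0.0342 0.1909] psi 3.4223618131077624 tilt [ 0.002   0.0036 -1.    ] F [-0.6376 -0.9308 -0.601 ] T [-0.1334  0.0455  0.0254] w 0.09414458815478245 q6 0.43757177982085405
edge [0.6612 0.0988] [0.5359 0.0894] 4.3019526882629435
edge [0.5359 0.0894] [0.531  0.2116] -87.69950347009694
foot dock [[ 0.102  -0.1079]
 [-0.0236 -0.1104]
 [-0.0217  0.012 ]]
gaps [0.5989 0.1591] [ 0.0432 -0.0442] 0.08082992650391041 0.9922720559890965
nominal [0.6007 0.1585]
contact 0.04477683372097918 -0.04331255016483833 [0.6004 0.1601]
need tool cm [-17.1605  57.7199  -0.503 ]
```

Request:
move_arm --pt "0 0 0 -6.9 1" --pt "0 0 0 -6.9 1" --pt "0 0 0 -6.9 1" --pt "0 0 0 -6.9 1" --pt "0 0 0 -6.9 1" --pt "0 0 0 -6.9 1" --pt "0 0 0 -6.9 0.5" --pt "0 0 0 -6.9 0.5" --pt "0 0 0 -6.9 0.5" --pt "0 0 0 -6.9 0.5" --pt "0 0 0 -6.9 0.5" --pt "0 0 0 -6.9 0.5"

```text
time: 10.37
tcp_pos: [0.5776, 0.3857, 0.1614]
ee_rot: [2.293, 2.146, -0.002]
contact_force: [0.2, -0.1, -0.1]
width: 0.0577
```

Request:
move_arm --pt "0 0 0 -6.8 0.5" --pt "0 0 0 -6.8 0.5" --pt "0 0 0 -6.8 0.5" --pt "0 0 0 -6.8 0.5" --pt "-2 -1.5 0 0 0.5" --pt "-2.8 -2.1 0 0 0.5" --pt "-2.8 -2.1 0 0 0.5" --pt "-2.8 -2.1 0 0 0.5" --pt "-2.8 -2.1 0 0 0.5" --pt "-2.8 -2.1 0 0 0.5" --pt "-2.8 -2.1 0 0 0.5" --pt "-2.8 -2.1 0 0 0.5"

```text
time: 11.37
tcp_pos: [0.512, 0.1224, 0.1614]
ee_rot: [1.731, 2.621, -0.002]
contact_force: [0.3, 0.8, -0.5]
width: 0.0471
```

Request:
move_arm --pt "-2.8 -2.1 0 0 0.5" --pt "-2.8 -2.1 0 0 0.5" --pt "-2.8 -2.1 0 0 0.5" --pt "-2.8 -2.1 0 0 0.5" --pt "-2.8 -2.1 0 0 0.5" --pt "-2.8 -2.1 0 0 0.5" --pt "-2.8 -2.1 0 0 0.5" --pt "-2.5 -1.9 0 0 0.5" --pt "0 0 0 0 0.5" --pt "0 0 0 0 0.5"

```text
time: 12.2
tcp_pos: [0.4462, -0.1447, 0.1613]
ee_rot: [-1.737, -2.617, 0.001]
contact_force: [0.8, 0.4, 0.0]
width: 0.0471
```

```bash
python3 - <<'E'
from st import *
need(.44,-.193,.05)
f,K,P,c=cam('wrist'); print(K,P)
for n,X in[('bar',(.44,-.193,.049)),('disc',(.44,-.193,.02))]: print(n,proj(X,K,P))
cv2.imwrite('pics/w1.png',cv2.resize(f,(800,600))); cv2.imwrite('w1.png',f)
E
```

```text
t 12.2 tcp [ 0.4462 -0.1447  0.1613] dock [-0.1261 -0.3392] psi 112.87546287049958 tilt [-0.0007 -0.0003 -1.    ] F [0.7944 0.4036 0.028 ] T [ 0.0817 -0.0166  0.0154] w 0.047075571304885905 q6 -2.4315200340764545
need tool cm [-4.2055 -2.4383 11.1307]
[[337.1028   0.     250.3634]
 [  0.     337.1028 192.5537]
 [  0.       0.       1.    ]] [[-0.389  -0.8839 -0.2596  0.3713]
 [ 0.9212 -0.373  -0.1106 -0.1756]
 [ 0.001  -0.2822  0.9594  0.3333]
 [ 0.      0.      0.      1.    ]]
bar [[200.075  162.2239]]
disc [[204.4651 156.1748]]
```

View pics/w1.png

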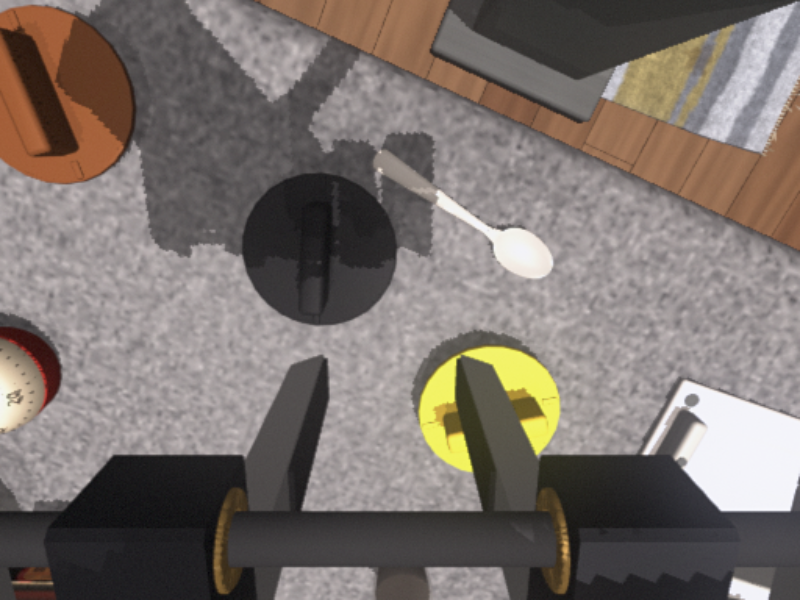

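Black lid disc centre at about (320, 249) and bar top from about (317, 203) to (312, 316), so it is nearly square to the jaws. The spoon at (385–550, 150–275) is clear.

```bash
python3 - <<'E'
from st import *
f=cv2.imread('w1.png'); _,K,P,_=cam('wrist')
s=1.5625
g=cv2.cvtColor(f,cv2.COLOR_BGR2GRAY)
b=(g<62).astype(np.uint8); m=np.zeros_like(b); cv2.circle(m,(205,159),53,1,-1); b&=m
X=ray(np.array([[243,249],[397,249],[320,173],[320,325]])/s,K,P,.02); print('disc extents',X[:,:2],'c',X[:2].mean(0),X[2:].mean(0))
X=ray(np.array([[317,203],[312,316]])/s,K,P,.049); d=X[1]-X[0]; print('bar',X.mean(0),np.linalg.norm(d),np.degrees(np.arctan2(d[1],d[0])))
c=f[100:215,148:265].astype(float)*3; cv2.imwrite('pics/w2.png',np.clip(cv2.resize(c,(590,580),interpolation=cv2.INTER_CUBIC),0,255).astype(np.uint8))
E
```

```text
t 12.25 tcp [ 0.4466 -0.1435  0.1613] dock [-0.1257 -0.3379] psi 112.98692921350518 tilt [-0.0006  0.0003 -1.    ] F [ 0.1132 -0.5367 -0.605 ] T [0.0271 0.0712 0.0041] w 0.04722735209433502 q6 -2.4313980177720955
disc extents [[ 0.4613 -0.2329]
 [ 0.4251 -0.1475]
 [ 0.4015 -0.2061]
 [ 0.4884 -0.173 ]] c [ 0.4432 -0.1902  0.02  ] [ 0.445  -0.1896  0.02  ]
bar [ 0.4441 -0.1892  0.049 ] 0.06357213428380726 18.175122867318642
```

View pics/w2.png

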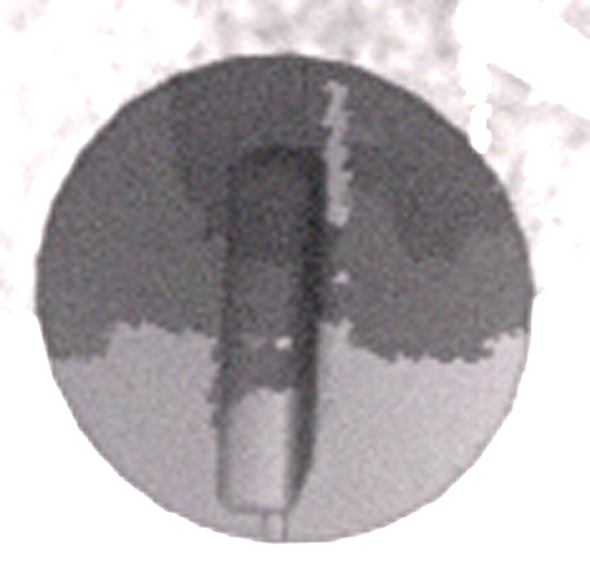

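```bash
python3 - <<'E'
from st import *
f=cv2.imread('w1.png'); _,K,P,_=cam('wrist')
q=lambda *p: np.array(p)/5.043+np.array([148,100])-.4
X=ray(q((267,152),(256,508)),K,P,.049); d=X[1]-X[0]; print('bar',X.mean(0),np.linalg.norm(d),np.degrees(np.arctan2(d[1],d[0])))
X=ray(q((36,285),(532,285),(285,55),(285,542)),K,P,.02); print('disc',X[:2].mean(0),X[2:].mean(0))
m=ray(q((280,538)),K,P,.02)[0]; c=X.mean(0); print('mark dir',np.degrees(np.arctan2(*(m-c)[:2][::-1])))
need(.4425,-.191,.05)
E
```

```text
t 12.3 tcp [ 0.4469 -0.1426  0.1612] dock [-0.1253 -0.3371] psi 113.08776435468494 tilt [-0.0004  0.0005 -1.    ] F [0.2771 0.4019 0.0762] T [0.1019 0.0319 0.0576] w 0.04669163850434953 q6 -2.4314740124616416
bar [ 0.4443 -0.1901  0.049 ] 0.061876225644525544 18.931599572700847
disc [ 0.4411 -0.1912  0.02  ] [ 0.4451 -0.1895  0.02  ]
mark dir 19.823005041522645
need tool cm [-4.2852 -2.3    11.1168]
```

Request:
move_arm --pt "0 0 0 3 0.5" --pt "-1.5 -0.7 1 0 0.5" --pt "-1.5 -0.7 2 0 0.5" --pt "-1.3 -0.6 2 0 0.5" --pt "0 0 1 0 0.5" --pt "0 0 0 0 0.5" --pt "0 0 0 0 0.5" --pt "0 0 0 0 0.5"

```text
time: 13.02
tcp_pos: [0.4444, -0.1892, 0.1018]
ee_rot: [1.796, 2.577, 0.0]
contact_force: [0.4, -0.4, 0.0]
width: 0.047
```

```bash
python3 - <<'E'
from st import *
need(.443,-.1905,.031)
E
```

```text
t 13.0167 tcp [ 0.4444 -0.1892  0.1018] dock [-0.1304 -0.3834] psi 110.2593555321914 tilt [ 0.0009 -0.0003 -1.    ] F [ 0.3795 -0.3639  0.0096] T [ 0.0735  0.0271 -0.0229] w 0.04703647229447203 q6 -2.4713347350946124
need tool cm [-0.074  -0.1831  7.0753]
```

Request:
move_arm --pt "0 -0.2 2 0 0.5" --pt "0 0 2 0 0.5" --pt "0 0 1.6 0 0.5" --pt "0 0 1 0 0.5" --pt "0 0 0.4 0 0.5" --pt "0 0 0 0 0.5" --pt "0 0 0 0 0" --pt "0 0 0 0 0" --pt "0 0 0 0 0" --pt "0 0 0 0 0" --pt "0 0 0 0 0" --pt "0 0 0 0 0" --grip_force 40

```text
time: 14.02
tcp_pos: [0.4424, -0.1911, 0.0316]
ee_rot: [1.797, 2.575, 0.0]
contact_force: [0.3, -0.4, 2.7]
width: 0.0137
```

```bash
python3 -c "
from st import *"
```

```text
t 14.0167 tcp [ 0.4424 -0.1911  0.0316] dock [-0.1324 -0.3852] psi 110.16204834503094 tilt [ 0.0014 -0.0009 -1.    ] F [ 0.2708 -0.3606  2.7052] T [ 0.0324 -0.0388 -0.0295] w 0.013714536097353826 q6 -2.474836662586503
```

Request:
move_arm --pt "0 0 -1 0 0" --pt "0 0 -3 0 0" --pt "0 0 -3 0 0" --pt "0 0 -3 0 0" --pt "0 0 -3 0 0" --pt "0 0 0 0 0" --pt "1.5 1.4 0 0 0" --pt "2.5 2.5 0 0 0" --pt "2.5 2.5 0 0 0" --pt "2.5 2.5 0 0 0" --pt "2.5 2.5 0 0 0" --pt "2.5 2.5 0 0 0"

```text
time: 15.02
tcp_pos: [0.5236, -0.0096, 0.1598]
ee_rot: [-1.798, -2.574, 0.001]
contact_force: [-0.7, -0.4, -1.7]
width: 0.0138
```

Request:
move_arm --pt "2.5 2.5 0 0 0" --pt "2.5 2.5 0 0 0" --pt "2.5 2.5 0 0 0" --pt "2.5 2.5 0 0 0" --pt "2.5 2.5 0 0 0" --pt "1 1 0 0 0" --pt "0 0 0 5.7 0" --pt "0 0 0 5.7 0" --pt "0 0 0 5.6 0" --pt "0 0 0 0 0" --pt "0 0 0 0 0"

```text
time: 15.93
tcp_pos: [0.6035, 0.1615, 0.16]
ee_rot: [-2.156, -2.283, 0.003]
contact_force: [1.1, 0.1, -1.0]
width: 0.0136
```

```bash
python3 - <<'E'
from st import *
need(.600,.159,.13)
f,K,P,c=cam('wrist'); np.savez('w3.npz',f=f,K=K,P=P)
print('cup centre',proj((.6,.159,.078),K,P),'lid disc centre below tcp',proj(p-[0,0,.0115],K,P))
g=np.clip(f.astype(float)*1.6,0,255).astype(np.uint8)
cv2.imwrite('pics/w3.png',cv2.resize(g,(800,600),interpolation=cv2.INTER_CUBIC))
E
```

```text
t 15.9333 tcp [0.6035 0.1615 0.16  ] dock [ 0.048  -0.0421] psi 93.29342214994816 tilt [-0.0021 -0.0005 -1.    ] F [ 1.1089  0.0851 -0.9617] T [ 0.0107 -0.0252  0.0393] w 0.013565387233982866 q6 -1.477961724643485
need tool cm [-0.2282 -0.3597  3.0018]
cup centre [[245.6876 196.3647]] lid disc centre below tcp [[248.0841 237.1034]]
```

View pics/w3.png

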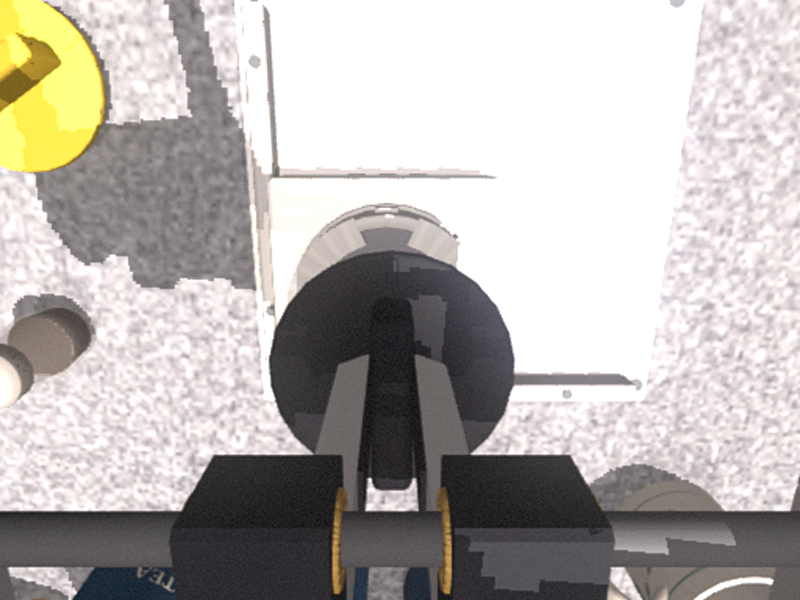

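The held lid disc spans columns 271–514 with its front edge at row 252 and the bar square to the jaws. The front gap shows ahead of it, columns about 367–413 at row 228, with the cup's front rim at row 206. Foot front edge is at row 177.

```bash
python3 - <<'E'
from st import *
z=np.load('w3.npz'); K,P=z['K'],z['P']; s=1.5625
def dk(u,h): return (ray(np.array(u)/s-.2,K,P,h)[:,:2]-D)@R
T=(np.array([.6035,.1615])-D)@R; print('tcp dock',T)
print('disc front',dk([(392,252)],.148),'sides',dk([(271,365),(514,365)],.148))
print('gap outer corners',dk([(367,228),(413,228)],.078),'gap low',dk([(358,249),(409,249)],.078))
print('cup front',dk([(388,206)],.078),'foot front edge',dk([(275,177),(495,177)],.046))
print('stop rt inner',dk([(272,150),(262,20)],.024))
g=cv2.resize(z['f'],(800,600),interpolation=cv2.INTER_CUBIC)[190:270,280:480]
cv2.imwrite('pics/w4.png',cv2.resize(g,(800,320),interpolation=cv2.INTER_CUBIC))
E
```

```text
t 15.9833 tcp [0.6037 0.1615 0.1603] dock [ 0.0481 -0.0422] psi 93.273677704605 tilt [-0.0016 -0.0004 -1.    ] F [ 0.6364 -0.0371 -1.7004] T [0.0502 0.0044 0.0393] w 0.013842130803605569 q6 -1.4777546226074845
tcp dock [ 0.0479 -0.0421]
disc front [[ 0.0025 -0.0407]] sides [[ 0.0459 -0.0863]
 [ 0.0457  0.0055]]
gap outer corners [[ 0.0044 -0.0527]
 [ 0.0043 -0.0304]] gap low [[ 0.0146 -0.0572]
 [ 0.0146 -0.0323]]
cup front [[-0.0062 -0.0425]] foot front edge [[-0.0178 -0.1025]
 [-0.0181  0.0139]]
stop rt inner [[-0.0315 -0.1081]
 [-0.0973 -0.1093]]
```

View pics/w4.png

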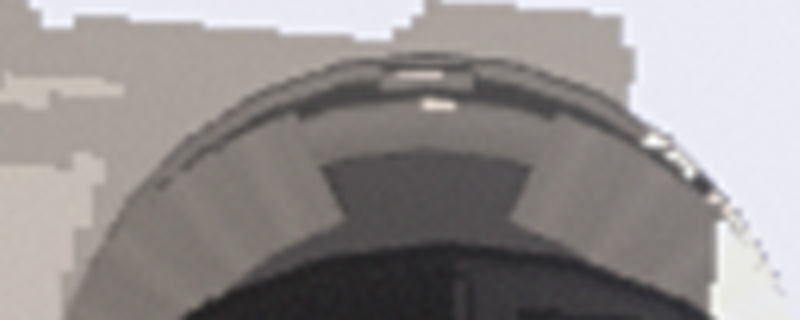

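Request:
move_arm --pt "-0.25 -0.3 0.5 0 0" --pt "0 0 1.5 0 0" --pt "0 0 1.5 0 0" --pt "0 0 0.7 0 0" --pt "0 0 0 0 0" --pt "0 0 0 0 0" --pt "0 0 0 0 0"

```text
time: 16.57
tcp_pos: [0.6019, 0.1593, 0.1198]
ee_rot: [2.159, 2.282, 0.002]
contact_force: [0.5, -0.0, -0.8]
width: 0.0139
```

```bash
python3 - <<'E'
from st import *
need(.6007,.1589,.0956)
E
```

```text
t 16.5667 tcp [0.6019 0.1593 0.1198] dock [ 0.0463 -0.0443] psi 93.17570174879725 tilt [ 0.0013  0.0002 -1.    ] F [ 0.4513 -0.0375 -0.7887] T [-0.0049  0.0238 -0.0321] w 0.013948396474909619 q6 -1.4792717668460833
need tool cm [-0.0309 -0.1287  2.4172]
```

Request:
move_arm --pt "0 -0.1 0.4 0 0" --pt "0 0 0.5 0 0" --pt "0 0 0.3 0 0" --pt "0 0 0.3 0 0" --pt "0 0 0 0 0"

```text
time: 16.98
tcp_pos: [0.5998, 0.1592, 0.1033]
ee_rot: [-2.159, -2.281, 0.002]
contact_force: [0.6, 0.7, -2.0]
width: 0.0136
```

Request:
move_arm --pt "0 0 0.3 0 0" --pt "0 0 0.3 0 0" --pt "0 0 0 0 0"

```text
time: 17.23
tcp_pos: [0.6003, 0.1592, 0.0975]
ee_rot: [-2.159, -2.282, 0.001]
contact_force: [0.4, 0.6, -1.4]
width: 0.0139
```

Request:
move_arm --pt "0 0 0.15 0 0" --pt "0 0 0.1 0 0" --pt "0 0 0 0 0"

```text
time: 17.48
tcp_pos: [0.6005, 0.1593, 0.0957]
ee_rot: [2.159, 2.282, 0.0]
contact_force: [0.9, -0.1, -0.9]
width: 0.014
```

Request:
move_arm --pt "0 0 0.1 0 0" --pt "0 0 0 0 0" --pt "0 0 0 0 0"

```text
time: 17.73
tcp_pos: [0.6005, 0.1593, 0.0956]
ee_rot: [2.159, 2.282, 0.001]
contact_force: [-1.9, -0.5, 5.5]
width: 0.0137
```

```bash
python3 -c "
from st import *"
```

```text
t 17.7333 tcp [0.6005 0.1593 0.0956] dock [ 0.0448 -0.0442] psi 93.16798323670699 tilt [ 0.0008  0.0002 -1.    ] F [-1.9283 -0.5104  5.4837] T [-0.0796  0.2901  0.0498] w 0.013696886155980628 q6 -1.478783229828934
```

The lid is fully down: TCP z is 0.0956 as predicted and the lid presses with about 6 N. Twisting clockwise now.

Request:
move_arm --pt "0 0 0 0 0" --pt "0 0 0 4 0" --pt "0 0 0 4 0" --pt "0 0 0 4 0" --pt "0 0 0 4 0" --pt "0 0 0 4 0" --pt "0 0 0 0 0"

```text
time: 18.32
tcp_pos: [0.6011, 0.159, 0.0956]
ee_rot: [2.523, 1.87, 0.002]
contact_force: [0.1, -0.8, 5.4]
width: 0.0139
```

```bash
python3 -c "
from st import *"
```

```text
t 18.3167 tcp [0.6011 0.159  0.0956] dock [ 0.0454 -0.0445] psi 73.09698031302462 tilt [ 0.0019 -0.0003 -1.    ] F [ 0.1106 -0.8179  5.4435] T [-0.2037  0.2051 -0.0001] w 0.013943370701844482 q6 -1.1283739479504062
```

Request:
move_arm --pt "0 0 0 4 0" --pt "0 0 0 4 0" --pt "0 0 0 4 0" --pt "0 0 0 4 0" --pt "0 0 0 4 0" --pt "0 0 0 4 0" --pt "0 0 0 1.5 0" --pt "0 0 0 0 0" --pt "0 0 0 0 0" --pt "0 0 0 0 0"

```text
time: 19.15
tcp_pos: [0.6014, 0.1593, 0.0956]
ee_rot: [2.872, 1.271, 0.004]
contact_force: [-0.2, 0.1, 5.6]
width: 0.0135
```

```bash
python3 - <<'E'
from st import *
f,K,P,c=cam('wrist'); np.savez('w5.npz',f=f,K=K,P=P)
f2,K2,P2,_=cam('top')
a=cv2.resize(np.clip(f*1.4,0,255).astype(np.uint8)[60:384],(520,337),interpolation=cv2.INTER_CUBIC)
b=cv2.resize(f2[130:250,80:205],(280,269),interpolation=cv2.INTER_CUBIC); b=np.vstack([b,np.zeros((68,280,3),np.uint8)])
cv2.imwrite('pics/w5.png',np.hstack([a,b]))
E
```

```text
t 19.15 tcp [0.6014 0.1593 0.0956] dock [ 0.0457 -0.0442] psi 47.739679642750005 tilt [ 0.0024  0.0001 -1.    ] F [-0.1564  0.0933  5.6179] T [-0.116   0.1911  0.0656] w 0.01351924816708685 q6 -0.6857910644084818
```

View pics/w5.png

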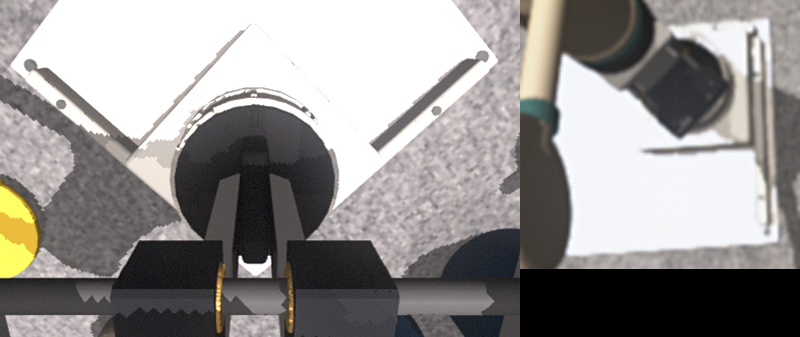

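The bar runs along the foot's diagonal, with the front-left foot corner at (250, 25) straight ahead of it. The foot's edges run into the right stop at (130, 163) and the rear stop at (380, 150).

```bash
python3 - <<'E'
from st import *
z=np.load('w5.npz'); K,P=z['K'],z['P']
k=512/520
def dk(u,h): return (ray(np.array(u)*k+[0,60],K,P,h)[:,:2]-D)@R
c=dk([(250,25),(130,163),(378,150)],.046); print(c)
print('face x angle',np.degrees(np.arctan2(-(c[0]-c[1])[0],(c[0]-c[1])[1])),'face y angle',np.degrees(np.arctan2(*(c[2]-c[0])[::-1])))
b=ray(np.array([(256,140),(255,262)])*k+[0,60],K,P,.113)[:,:2]; d=b[0]-b[1]; print('bar yaw',np.degrees(np.arctan2(*d[::-1])))
E
```

```text
t 19.25 tcp [0.6013 0.1593 0.0956] dock [ 0.0457 -0.0442] psi 47.740682450776745 tilt [ 0.0024  0.0001 -1.    ] F [0.6792 0.2835 5.4806] T [-0.2495  0.1525  0.0698] w 0.013661650013500452 q6 -0.6858260361347572
[[-0.0165  0.0179]
 [-0.0121 -0.1052]
 [ 0.1028  0.0211]]
face x angle 2.0782695169449448 face y angle 1.5522556520224482
bar yaw 137.3906659055732
```

```bash
python3 - <<'E'
from st import *
f,K,P,_=cam('top'); g=cv2.cvtColor(f,cv2.COLOR_BGR2GRAY).astype(float)
pts=[]
for u in range(144,181,2):
    col=g[185:206,u]; d=np.diff(col); i=int(d.argmin()); w=-np.minimum(d[max(0,i-1):i+2],0); pts.append((u,185+.5+(np.arange(max(0,i-1),i+2)*w).sum()/w.sum()))
pts=np.array(pts); X=(ray(pts,K,P,.046)[:,:2]-D)@R
print(X)
vx,vy,x0,y0=cv2.fitLine(X.astype(np.float32),cv2.DIST_HUBER,0,.01,.01).ravel(); print('front edge x',x0,'angle',np.degrees(np.arctan(-vx/vy)))
E
```

```text
t 19.25 tcp [0.6013 0.1593 0.0956] dock [ 0.0457 -0.0442] psi 47.740682450776745 tilt [ 0.0024  0.0001 -1.    ] F [0.6792 0.2835 5.4806] T [-0.2495  0.1525  0.0698] w 0.013661650013500452 q6 -0.6858260361347572
[[-0.0212 -0.0157]
 [-0.0214 -0.0206]
 [-0.0213 -0.0256]
 [-0.0211 -0.0305]
 [-0.0209 -0.0355]
 [-0.0206 -0.0404]
 [-0.0208 -0.0454]
 [-0.0211 -0.0503]
 [-0.0213 -0.0553]
 [-0.0215 -0.0602]
 [-0.0213 -0.0651]
 [-0.0212 -0.0701]
 [-0.021  -0.075 ]
 [-0.0209 -0.08  ]
 [-0.0212 -0.0849]
 [-0.0213 -0.0898]
 [-0.02   -0.0948]
 [-0.0193 -0.0998]
 [-0.0197 -0.1047]]
front edge x -0.021084035 angle 0.40348408
```

```bash
python3 -c "
from station import bot
print(bot.hand_in())"
```

```text
the job is handed in; nothing more can be done
None
```

I pushed the base against the rear stop and then the right stop. Then I set the black lid into the collar, twisted it clockwise to the pulse position, and handed in while still holding it, at about 19.3 s. The hand-in reports no verdict.

**Last checks:**
- **Base:** the top camera puts the foot's front edge at x = -21 mm in the tray frame. That makes its origin about +44 mm (flush is +45), turned 0.4° from the tray. For y, contact at the right stop gave about -43 mm, and the wrist view after the twist about -47 mm (flush is -45).
- **Lid height:** the tool stopped at z = 95.6 mm, which is the fully-down height, pressing with about 5.5 N.
- **Twist:** the tool turned 45.4°. The bar measured at -42.6°, which is about 46° from the tray's axis. I did not read the drive disc directly.
- **Grip:** 40 N commanded, with the fingers at 13.6 mm on the 14 mm bar.

**Disagreement:** a rough wrist-camera reading gave the base about 2° of turn and its x about 4 to 8 mm further towards the rear stop. Its corner pixels were overexposed and partly hidden by the stops, so I relied on the top-camera fit.

The arm was not moved near the salt shaker, spoon or timer, but I did not measure their positions again at the end.

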